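Check the slit tape roll and make up a model-building kit

TASK

Make up a kit for the next model builder. Slide the broad tape roll up off its post, lay it centred on the drop gauge's marked spot, press the gauge's cap down until the foot bar rests on the roll, and let the foot spring up again. Then see that this roll and every narrow roll from the stand lie flat side by side in the white tray, and that every marker has been pulled out of its holder and stood in the round jar; leave the other things on the table where they are.

Things in the scene. Friction and masses are not known exactly. Their poses are not given: they have to be found in the camera images.
- broad_roll: A roll of cream masking tape, a ring 24 mm high (the tape's width), outer diameter 50 mm, hole 26 mm: the one roll that is twice as high as the others, always present. Origin: centre of its underside as it sits on its post; z is its axis.
- narrow_roll0: A roll of cream masking tape, a ring 12 mm high (the tape's width), outer diameter 50 mm, hole 26 mm; one of the narrow rolls. Absent (None) in some starts. Origin: centre of its underside as it sits on its post; z is its axis.
- narrow_roll1: A roll of cream masking tape, a ring 12 mm high (the tape's width), outer diameter 50 mm, hole 26 mm; the other narrow roll, same as narrow_roll0. Absent (None) in some starts. Origin: centre of its underside as it sits on its post; z is its axis.
- tape_stand: Fixed wooden stand, 75 x 225 x 12 mm, with three upright dark posts in a row along its y axis, 76 mm apart, each 20 mm thick, each with a pale shoulder 34 mm wide and 8 mm high at its foot. A roll on a post rests on the shoulder, its underside 20 mm above the table; the post tops are 58 mm above the table. Origin: centre of its underside.
- kit_tray: Fixed flat open white tray, outside 160 (x) x 250 (y) x 22 mm high, walls and floor 5 mm thick. Origin: centre of its underside.
- jar: Fixed white round jar, outer diameter 90 mm, inner 82 mm, 85 mm high, inner floor 6 mm above the table. Origin: centre of its underside; z up.
- marker_holder: Fixed wooden holder, 34 (x) x 122 (y) x 85 mm high, with three square upright cells 24 mm wide in a row along its y axis, 42 mm apart; cell floors 6 mm above the table. Origin: centre of its underside.
- gauge: Fixed drop gauge: a dark steel base plate 170 x 100 x 10 mm, on which the roll is laid, and a grey column (60 mm wide, 99 mm high) at the plate's own +x end, which lies to the robot's left, its front face 81 mm from the origin. Origin: underside of the plate, straight below the bright disc that marks the measuring spot; the plate runs from x = -50 to +120 mm.
- gauge_spot (a point): Centre of the bright disc on the top face of the gauge's base plate: where the centre of the roll's underside belongs. Its own x axis points to the column, z up.
- gauge_cap (a point): Centre of the top of the black round press cap (32 mm wide) of the gauge's foot, 96 mm behind the measuring spot, 145 mm above the table when the foot is up. Press it straight down from above to lower the foot.
- gauge_bar_tip (a point): Middle of the lower front edge of the foot bar. The bar is 18 mm wide and 6 mm thick, level, reaches from the column out over the measuring spot to 24 mm beyond it, and its underside is 40 mm above the base plate when the foot is up; a roll is brought in level beneath it from the open end of the plate, with a finger on either side of the bar.
- gauge_foot (a joint): How far the gauge's sprung foot has been lowered (m): 0 up, as a spring (3 N at the start, about 5 N at 16 mm) holds it; 0.040 less the height of the part when the foot rests on a part, so 0.016 on the broad roll; stop at 0.034.
- marker0: A plain white paint marker with its grey cap end down, a straight round rod 135 mm long and 15 mm thick, standing in one cell of the marker holder, so that about 55 mm of it sticks out on top (it may lean by up to 6 degrees). Some of the three are absent (None). Origin: centre of its lower end; z runs along it to the upper end.
- marker1: A plain white paint marker with its grey cap end down, a straight round rod 135 mm long and 15 mm thick, standing in one cell of the marker holder, so that about 55 mm of it sticks out on top (it may lean by up to 6 degrees). Some of the three are absent (None). Origin: centre of its lower end; z runs along it to the upper end.
- marker2: A plain white paint marker with its grey cap end down, a straight round rod 135 mm long and 15 mm thick, standing in one cell of the marker holder, so that about 55 mm of it sticks out on top (it may lean by up to 6 degrees). Some of the three are absent (None). Origin: centre of its lower end; z runs along it to the upper end.
- glue: Bystander: a clear square-shouldered glue jar 44 mm wide, 65 mm high, white cap, lying or standing by: to be left alone.
- nippers: Bystander: red-handled nippers, about 130 mm long, lying or standing by: to be left alone.
- knife: Bystander: yellow pen knife, 130 mm long, 12 mm thick, lying or standing by: to be left alone.
- sprue0: Bystander: yellow-green ring of kit parts, 60 mm wide, up to 10 mm high, lying or standing by: to be left alone.
- sprue1: Bystander: yellow-green ring of kit parts, 60 mm wide, up to 10 mm high, lying or standing by: to be left alone.
- paint: Bystander: small paint jar 34 mm wide, 50 mm high, black cap, lying or standing by: to be left alone.
There are look-alikes about, which are no part of the job. What is shaped like the broad_roll but pink or turquoise is not meant.

How it is judged:
On the way, in this order (a step that is already met when the one before it is completed fails the run):
1. the broad roll lies flat on the gauge's marked spot, beneath the raised foot (horizontal distance between broad_roll and gauge_spot below 0.014 m and ((height (world z) of broad_roll below 0.014 m and angle between broad_roll's own z axis and vertical below 0.12 rad) or (height (world z) of broad_roll below 0.038 m and angle between broad_roll's own z axis and vertical above 3.02 rad)) and value of joint gauge_foot below 0.005 m), for 0.2 s.
2. the gauge's foot is lowered until it rests on the broad roll (horizontal distance between broad_roll and gauge_spot below 0.014 m and ((height (world z) of broad_roll below 0.014 m and angle between broad_roll's own z axis and vertical below 0.12 rad) or (height (world z) of broad_roll below 0.038 m and angle between broad_roll's own z axis and vertical above 3.02 rad)) and value of joint gauge_foot between 0.0145 and 0.0185 m), for 0.2 s.
3. the foot is up again (value of joint gauge_foot below 0.004 m), for 0.1 s.
At the end, for the whole second after the job is handed in: every roll present lies flat on the tray's floor (within 7 degrees, none on top of another or on the rim), every marker present stands in the jar with its lower end within 35 mm of the table's height and leans less than 45 degrees, all at rest, and the gauge's foot is up (x of broad_roll in the frame of kit_tray between -0.054 and 0.054 m and y of broad_roll in the frame of kit_tray between -0.099 and 0.099 m and ((height (world z) of broad_roll below 0.01 m and angle between broad_roll's own z axis and vertical below 0.12 rad) or (height (world z) of broad_roll below 0.034 m and angle between broad_roll's own z axis and vertical above 3.02 rad)) and linear speed of each of broad_roll, narrow_roll0, narrow_roll1, marker0, marker1, marker2 below 0.02 m/s and x of narrow_roll0 in the frame of kit_tray between -0.054 and 0.054 m and y of narrow_roll0 in the frame of kit_tray between -0.099 and 0.099 m and ((height (world z) of narrow_roll0 below 0.01 m and angle between narrow_roll0's own z axis and vertical below 0.12 rad) or (height (world z) of narrow_roll0 below 0.022 m and angle between narrow_roll0's own z axis and vertical above 3.02 rad)) and x of narrow_roll1 in the frame of kit_tray between -0.054 and 0.054 m and y of narrow_roll1 in the frame of kit_tray between -0.099 and 0.099 m and ((height (world z) of narrow_roll1 below 0.01 m and angle between narrow_roll1's own z axis and vertical below 0.12 rad) or (height (world z) of narrow_roll1 below 0.022 m and angle between narrow_roll1's own z axis and vertical above 3.02 rad)) and horizontal distance between each of marker0, marker1, marker2 and jar below 0.042 m and height (world z) of each of marker0, marker1, marker2 below 0.035 m and angle between each of marker0, marker1, marker2's own z axis and vertical below 0.8 rad and value of joint gauge_foot below 0.004 m); the robot touches nothing.
It fails at once if a bystander was moved by more than 4 cm (distance of any of glue, nippers, knife, sprue0, sprue1, paint from where it was at the start of the episode above 0.04 m).
Of narrow_roll0, narrow_roll1 only 1 to 2 are there at a start; the rules pass over those that are not, and their reading is None.
Of marker0, marker1, marker2 only 2 to 3 are there at a start; the rules pass over those that are not, and their reading is None.
At some moment in a run one of broad_roll, narrow_roll0, narrow_roll1 may be knocked a few centimetres aside while the robot is not near it.
It also fails if it takes over 210 s, if anything falls off the work surface, if the arm or the gripper's body presses on something with over 40 N, if the wrist force passes 120 N, or if a joint passes its speed limit or range.

ROBOT

A 6-joint arm with a two-finger parallel gripper is mounted at the origin on the work surface. World frame = base frame: x ahead of the robot, y to its left, z up, the work surface at z = 0. Lengths are in m, angles in rad, forces in N, time in s.
With the tool pointing down it reaches from about 0.325 to 1 m from the base axis. Payload 5.1 kg.
Tool frame: the origin (TCP) lies on the centre line of the jaws, within the pads' length; the fingertips stand r.finger_overhang ahead of it and the grasp point (between the pads) is the TCP (r.finger_overhang is the distance from the TCP to the fingertips, in m); z points along the fingers, y is the line along which they close (so a half turn about z gives the same grasp; the last joint's range is limited). The gripper opens to 85 mm and grips with 20 to 120 N. Pads are 22 mm wide; open, the fingers measure 114 mm over their backs; the gripper's body (76 mm by 85 mm) begins 54 mm behind the grasp point. The pads swing forward as they close: fully open they stand 13 mm farther back than shut.
Start: joints at [1.136, 0.124, 1.65, -0, 1.367, -0.083], TCP at [0.224, 0.61, 0.25] pointing down, gripper open.
Joint ranges: [-2.61, 2.61], [-1.02, 2.33], [0.03, 2.71], [-1.35, 4.49], [0.32, 2.68], [-2.91, 2.91]. Speed limits (rad/s): [2.57, 2.57, 3.14, 3.14, 3.14, 3.14].

INTERFACE

Orientations are given as a unit quaternion [w, x, y, z].
In Python, from rig import r, vision gives the robot as it stands.
- The arm moves only by the tool step_arm, never from a script. Its argument "plan" is one flat list of numbers, 7 for each row, row after row: the shift along the world's x, y, z normalised to -1 to 1, where 1 is 0.25 m, then the turn, a rotation vector about the world's x, y, z normalised to -1 to 1, where 1 is 90 degrees, then the opening, from -1 (shut) to 1 (fully open). In form: [dx, dy, dz, wx, wy, wz, grip, dx, dy, dz, wx, wy, wz, grip, ...]. A call has 1 to 8 rows; each row is the pose to reach, as a shift and turn from the pose commanded when the call began; what a row does not reach only later rows make up. A row lasts 1/12 s, in which the tool goes at most 41.7 mm and 7.16 degrees, less where a joint would pass 70% of its speed; a pose out of reach is approached as far as the arm can. A call with a number of a shift or a turn outside -1 to 1 is refused whole. A call with a gripper value outside its range is refused whole. The fingers move at their own pace and stop on an object; the grip force is fixed at half the most. Time passes only in rows, so rows that repeat a pose let the fingers close. It gives the time, the measured TCP pose, the force, the opening and the grip force at its end, in the units of the state.
- r.get_obs(): the state, without advancing time (a new reading comes with each control period).
- vision.capture(name): name is "side" or "top"; returns a dict with "pixels" (400x640x3 uint8, red, green, blue), "vfov" (degrees; the focal length in pixels is half the picture's height over the tangent of half this angle, whatever the lens; pixels are square), "cx", "cy" (the principal point, pixels), "camera_from_world" (4x4, takes a point from world to camera coordinates). Camera axes: x right, y up, looking along -z (the intrinsics and any distortion apply to the point x, -y, -z); pixel columns grow to the right and rows downward; lengths in m; the calibration is good to about 2 mm. A picture is of the moment at which its call begins. There is no depth.
- r.finish_job(): hands the job in; it is judged then, once.
The state is a dict: "t": time; "joint_positions": joint angles; "qd": joint speeds; "joint_torque": joint torques, N m; "ee_pos": TCP position; "orientation": TCP orientation; "force": force on the tool from outside, world axes, zero at the start; "wrist_torque": the same for the moment, N m; "width": opening from 0.0 (shut) to 1.0 (fully open); "grasp_force": force on a finger pad.
Only numpy, scipy, OpenCV 4.12 (cv2) and the standard library are available. Lean on these libraries where they do the work, as an engineer would, in place of code of your own. Each camera call takes 0.05 s, during which the arm holds its last target. There are 200 camera calls.

## Working session

There is one attempt and no reset: what is moved stays moved. The work goes in short steps, Python scripts to look and compute and a tool call to move; the robot and the scene stay as the last step left them, time stands still between calls to the robot, and variables do not carry over. Pictures are saved under pics/ and viewed, at most 14 in all, crops included, and the job is handed in when it is done.

Besides the shell and the picture viewer there is one more tool, called by a JSON object that holds its "api" and its "payload", one argument or row to a line. step_arm: Moves the arm, as the interface text tells. Its arguments: {"type":"object","properties":{"plan":{"type":"array","items":{"type":"number"}}},"required":["plan"]}

```bash
ls; mkdir -p pics
cat > h.py <<'E'
import numpy as np, cv2
from rig import r, vision
def cap(name,fn=None):
    c=vision.capture(name)
    if fn: cv2.imwrite(f'pics/{fn}.png',cv2.cvtColor(c['pixels'],cv2.COLOR_RGB2BGR))
    return c
def f(c): return 200/np.tan(np.radians(c['vfov'])/2)
def ray(c,u,v):
    M=np.array(c['camera_from_world']); R,t=M[:3,:3],M[:3,3]
    d=np.array([(u-c['cx'])/f(c),-(v-c['cy'])/f(c),-1.])
    return -R.T@t, R.T@d
def atz(c,u,v,z):
    o,d=ray(c,u,v); return o+d*(z-o[2])/d[2]
def proj(c,p):
    M=np.array(c['camera_from_world']); q=M[:3,:3]@np.array(p)+M[:3,3]
    return np.array([c['cx']-f(c)*q[0]/q[2], c['cy']+f(c)*q[1]/q[2]])
E
python3 - <<'E'
from h import *
for n in('top','side'):
    c=cap(n,n+'0'); print({k:c[k] for k in c if k!='pixels'})
print(r.get_obs(), r.finger_overhang)
E
```

```text
pics
{'vfov': 54.58751356065217, 'cx': 314.55287116854674, 'cy': 191.12530378591737, 'camera_from_world': array([[ 0.00824367, -0.99992072, -0.0095186 ,  0.00922831],
       [ 0.99653774,  0.00742749,  0.08280921, -0.57104963],
       [-0.08273195, -0.01016829,  0.99651996, -1.3871515 ],
       [ 0.        ,  0.        ,  0.        ,  1.        ]])}
{'vfov': 44.25804423434147, 'cx': 320.217143028014, 'cy': 194.00818139994394, 'camera_from_world': array([[ 0.99727126, -0.07054433,  0.02176098, -0.56931477],
       [ 0.01504749,  0.48281895,  0.87559091, -0.12242624],
       [-0.07227459, -0.87287419,  0.48256297, -1.35399089],
       [ 0.        ,  0.        ,  0.        ,  1.        ]])}
{'t': 0.1, 'joint_positions': array([ 1.13641537e+00,  1.24414706e-01,  1.65154526e+00,  3.24178309e-06,
        1.36749884e+00, -8.26085450e-02]), 'qd': array([-6.13986602e-05, -4.45928068e-04, -2.11433719e-03, -2.58503118e-04,
        1.33306018e-04,  6.64453700e-04]), 'joint_torque': array([ 4.66254987e-04, -4.24931574e+01, -3.66652966e+01, -1.09477696e-04,
        3.95859126e-03, -3.52681809e-05]), 'ee_pos': array([0.22377795, 0.60971206, 0.24918758]), 'orientation': array([-2.40053462e-04,  1.74980989e-01,  9.84571370e-01, -9.01672916e-04]), 'force': array([-0.39108643, -0.0989947 , -0.48254734]), 'wrist_torque': array([ 0.01864476, -0.01189242,  0.02260019]), 'grasp_force': 0.0, 'width': 0.9984966849501195} 0.019
```

View pics/top0.png

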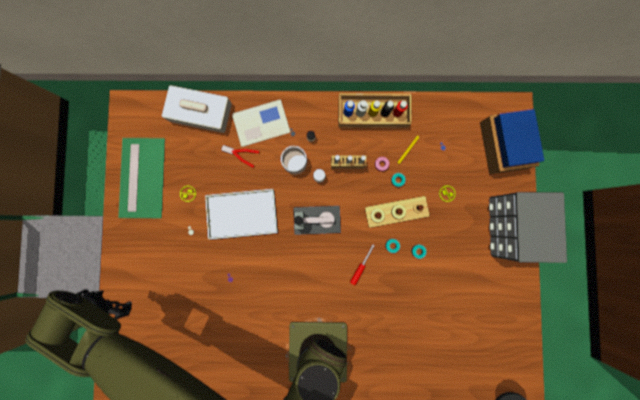

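View pics/side0.png

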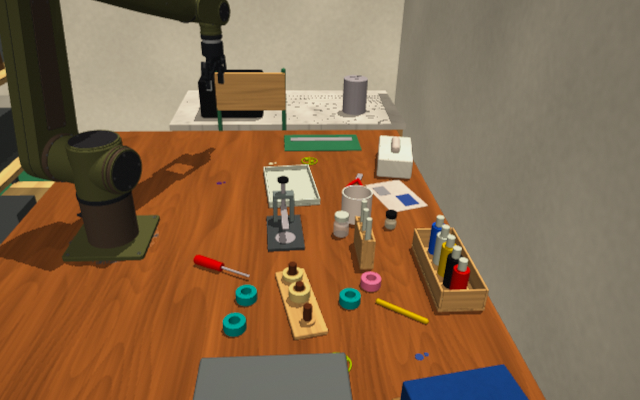

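The top view shows the stand near (397,211) with rolls at (378,215) and (399,211), and the third post (420,208) bare. The gauge is at (317,219), tray (241,214), jar (293,159) and holder (350,161). The side view shows the same layout. I'll enlarge both.

Run:
```python
import cv2
a=cv2.imread('pics/top0.png')[135:255,195:435]; cv2.imwrite('pics/topc.png',cv2.resize(a,None,fx=3.3,fy=3.3,interpolation=cv2.INTER_CUBIC))
a=cv2.imread('pics/side0.png')[155:345,215:415]; cv2.imwrite('pics/sidec.png',cv2.resize(a,None,fx=3.1,fy=3.1,interpolation=cv2.INTER_CUBIC))
```

```text
(no output)
```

View pics/topc.png

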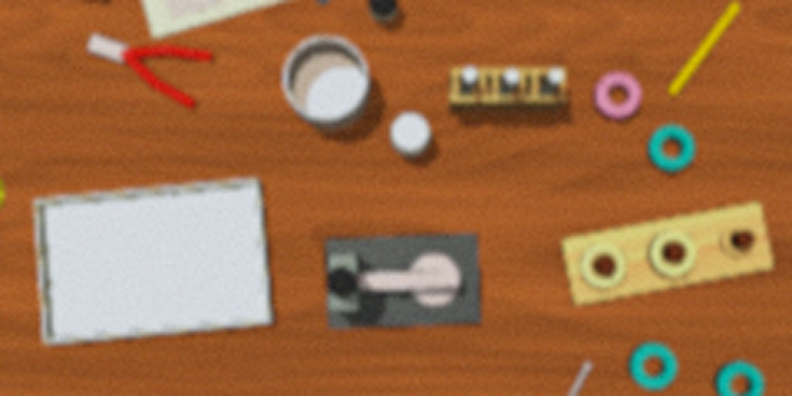

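View pics/sidec.png

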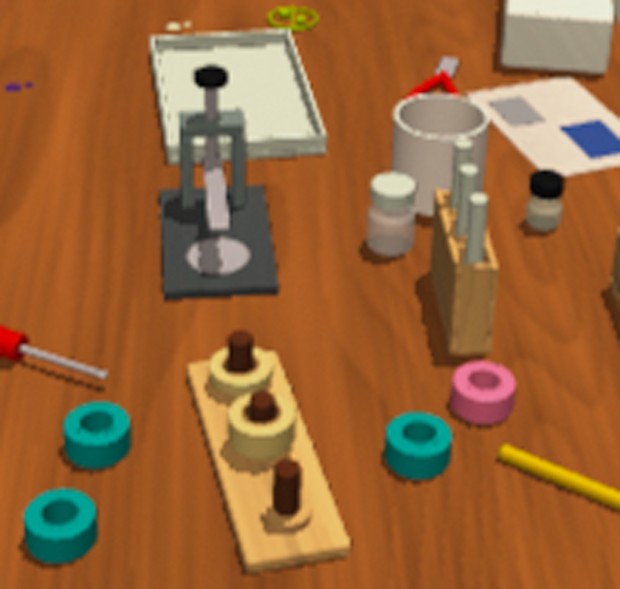

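The crops show the broad roll on the middle post and one narrow roll on the post nearest the gauge. The third post is bare, and there are three markers in the holder. Next I convert these pixels to positions.

Run:
```python
from h import *
T=cap('top'); S=cap('side')
def t(u,v,z): return atz(T,195+(u+.5)/3.3-.5,135+(v+.5)/3.3-.5,z)
def rect(ps,z):
    P=np.array([t(*p,z)[:2] for p in ps]); e=P[1]-P[0]+P[2]-P[3]; g=P[0]-P[3]+P[1]-P[2]
    print('c',P.mean(0).round(4),'len',(np.linalg.norm(e)/2).round(4),(np.linalg.norm(g)/2).round(4),'ang of long edge',np.degrees(np.arctan2(e[1],e[0])).round(1)); return P.mean(0)
def both(n,a,b,z):
    o1,d1=ray(T,195+(a[0]+.5)/3.3-.5,135+(a[1]+.5)/3.3-.5); o2,d2=ray(S,215+(b[0]+.5)/3.1-.5,155+(b[1]+.5)/3.1-.5)
    k=np.linalg.lstsq(np.c_[d1,-d2],o2-o1,rcond=None)[0]; p1,p2=o1+k[0]*d1,o2+k[1]*d2
    print(n,'tri',((p1+p2)/2).round(4),'gap',np.linalg.norm(p1-p2).round(4),'top@z',t(*a,z).round(4),'side@z',atz(S,215+(b[0]+.5)/3.1-.5,155+(b[1]+.5)/3.1-.5,z).round(4))
print('stand');rect([(563,238),(763,203),(773,268),(576,305)],.012)
print('tray');rect([(34,199),(258,178),(272,322),(46,343)],.022)
print('plate');rect([(326,236),(480,233),(481,324),(327,328)],.010)
both('postN',(604,264),(240,338),.058);both('postB',(675,252),(263,399),.058);both('post3',(742,238),(288,468),.058)
both('rollB top',(672,254),(262,416),.044);both('rollN',(602,265),(241,367),.032)
both('spot',(435,279),(218,256),.010);both('cap',(343,281),(211,76),.145)
both('jar',(325,81),(440,115),.085)
for i,(a,b) in enumerate([((470,74),(463,143)),((511,76),(468,171)),((553,77),(478,199))]): both('m%d'%i,a,b,.141)
```

```text
stand
c [ 0.4998 -0.2886] len 0.2232 0.0738 ang of long edge -79.3
tray
c [0.4876 0.2809] len 0.2489 0.1592 ang of long edge -84.2
plate
c [0.468  0.0044] len 0.1705 0.101 ang of long edge -88.2
postN tri [ 0.4868 -0.2103  0.0567] gap 0.0006 top@z [ 0.4865 -0.2101  0.058 ] side@z [ 0.4871 -0.212   0.058 ]
postB tri [ 0.5011 -0.286   0.0579] gap 0.0025 top@z [ 0.4999 -0.2859  0.058 ] side@z [ 0.5024 -0.286   0.058 ]
post3 tri [ 0.5164 -0.3582  0.0558] gap 0.0016 top@z [ 0.5154 -0.3576  0.058 ] side@z [ 0.517  -0.3606  0.058 ]
rollB top tri [ 0.5    -0.286   0.0421] gap 0.0034 top@z [ 0.4982 -0.2856  0.044 ] side@z [ 0.5016 -0.2882  0.044 ]
rollN tri [ 0.4869 -0.2121  0.0301] gap 0.0017 top@z [ 0.486  -0.2118  0.032 ] side@z [ 0.4877 -0.2146  0.032 ]
spot tri [ 0.4703 -0.0305  0.0124] gap 0.0016 top@z [ 0.4695 -0.0305  0.01  ] side@z [ 0.4711 -0.0268  0.01  ]
cap tri [0.4663 0.0646 0.1435] gap 0.0019 top@z [0.4653 0.0645 0.145 ] side@z [0.4672 0.0617 0.145 ]
jar tri [0.6797 0.0889 0.0863] gap 0.0045 top@z [0.6777 0.0891 0.085 ] side@z [0.6825 0.0918 0.085 ]
m0 tri [ 0.677  -0.0622  0.1422] gap 0.0013 top@z [ 0.6766 -0.0622  0.141 ] side@z [ 0.6781 -0.0599  0.141 ]
m1 tri [ 0.6753 -0.104   0.1398] gap 0.0007 top@z [ 0.6748 -0.1039  0.141 ] side@z [ 0.6753 -0.1059  0.141 ]
m2 tri [ 0.6757 -0.1469  0.1394] gap 0.0028 top@z [ 0.674  -0.1466  0.141 ] side@z [ 0.6767 -0.1493  0.141 ]
```

{"api": "step_arm", "payload": {
  "plan": [0.36,-1,0,0,0,-0.5,1,0.36,-1,0,0,0,-0.5,1,0.36,-1,0,0,0,-0.5,1,0.36,-1,0,0,0,-0.5,1,0.36,-1,0,0,0,-0.5,1,0.36,-1,0,0,0,-0.5,1,0.36,-1,0,0,0,-0.5,1,0.36,-1,0,0,0,-0.5,1]
}}

```text
t: 0.87
ee_pos: [0.3149, 0.3575, 0.2503]
orientation: [0.0, 0.541, 0.841, 0.0]
force: [-0.3, 0.0, 0.9]
width: 1.0
grasp_force: 0.0
```

{"api": "step_arm", "payload": {
  "plan": [0.37,-1,0,0,0,-0.256,1,0.37,-1,0,0,0,-0.256,1,0.37,-1,0,0,0,-0.256,1,0.37,-1,0,0,0,-0.256,1,0.37,-1,0,0,0,-0.256,1,0.37,-1,0,0,0,-0.256,1,0.37,-1,0,0,0,-0.256,1,0.37,-1,0,0,0,-0.256,1]
}}

```text
t: 1.53
ee_pos: [0.4076, 0.1081, 0.2504]
orientation: [0.0, 0.697, 0.717, 0.0]
force: [-0.9, 1.1, -0.3]
width: 1.0
grasp_force: 0.0
```

{"api": "step_arm", "payload": {
  "plan": [0.2,-1,-0.3,0,0,0,1,0.2,-1,-0.3,0,0,0,1,0.2,-1,-0.3,0,0,0,1,0.2,-1,-0.3,0,0,0,1,0.2,-1,-0.3,0,0,0,1,0.2,-1,-0.3,0,0,0,1,0.2,-1,-0.3,0,0,0,1,0.2,-1,-0.3,0,0,0,1]
}}

```text
t: 2.2
ee_pos: [0.4568, -0.1409, 0.1737]
orientation: [-0.001, 0.697, 0.717, -0.0]
force: [-0.2, 0.7, 0.3]
width: 1.0
grasp_force: 0.0
```

{"api": "step_arm", "payload": {
  "plan": [0.175,-0.584,-0.2,0,0,0,1,0.175,-0.584,-0.2,0,0,0,1,0.175,-0.584,-0.2,0,0,0,1,0.175,-0.584,-0.2,0,0,0,1,0.175,-0.584,-0.2,0,0,0,1,0.175,-0.584,-0.2,0,0,0,1]
}}

```text
t: 2.7
ee_pos: [0.5011, -0.2847, 0.1242]
orientation: [-0.001, 0.696, 0.718, 0.0]
force: [-0.8, 1.4, -0.0]
width: 1.001
grasp_force: 0.0
```

Run:
```python
from h import *
c=cap('side'); print(r.get_obs()['ee_pos'])
a=cv2.cvtColor(c['pixels'],cv2.COLOR_RGB2BGR)[180:345,215:415]; cv2.imwrite('pics/s1.png',cv2.resize(a,None,fx=3.1,fy=3.1,interpolation=cv2.INTER_CUBIC))
```

```text
[ 0.50105126 -0.28408879  0.12497161]
```

View pics/s1.png

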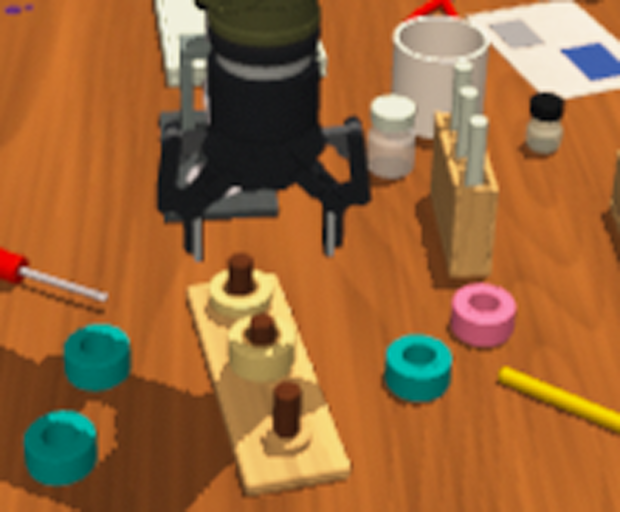

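The fingers straddle the broad roll: tips at crop (195,255) and (333,250), roll at (262,335). Descending.

{"api": "step_arm", "payload": {
  "plan": [0,-0.006,-0.15,0,0,0,1,0,-0.006,-0.25,0,0,0,1,0,-0.006,-0.35,0,0,0,1,0,-0.006,-0.35,0,0,0,1,0,-0.006,-0.35,0,0,0,1]
}}

```text
t: 3.17
ee_pos: [0.5, -0.2849, 0.0375]
orientation: [-0.001, 0.695, 0.719, -0.0]
force: [0.2, -1.1, -0.4]
width: 0.997
grasp_force: 0.0
```

{"api": "step_arm", "payload": {
  "plan": [0,0,0,0,0,0,-1,0,0,0,0,0,0,-1,0,0,0,0,0,0,-1,0,0,0,0,0,0,-1,0,0,0,0,0,0,-1,0,0,0,0,0,0,-1,0,0,0,0,0,0,-1,0,0,0,0,0,0,-1]
}}

```text
t: 3.83
ee_pos: [0.502, -0.2882, 0.0409]
orientation: [0.002, 0.696, 0.718, 0.001]
force: [-0.1, 1.7, 5.9]
width: 0.568
grasp_force: 61.8
```

{"api": "step_arm", "payload": {
  "plan": [0,0,0.1,0,0,0,-1,0,0,0.2,0,0,0,-1,0,0,0.3,0,0,0,-1,0,0,0.36,0,0,0,-1,0,0,0.36,0,0,0,-1,0,0,0.36,0,0,0,-1]
}}

```text
t: 4.33
ee_pos: [0.501, -0.2879, 0.1296]
orientation: [0.002, 0.696, 0.718, 0.0]
force: [-0.3, 0.2, -1.6]
width: 0.563
grasp_force: 63.5
```

Run:
```python
from h import *
c=cap('side'); o=r.get_obs(); print(o['ee_pos'],o['force'])
q=proj(c,o['ee_pos']); print(q); u,v=map(int,q)
a=cv2.cvtColor(c['pixels'],cv2.COLOR_RGB2BGR)[v-40:v+40,u-50:u+50]; cv2.imwrite('pics/s2.png',cv2.resize(a,None,fx=6,fy=6,interpolation=cv2.INTER_CUBIC))
```

```text
[ 0.50010819 -0.2872714   0.12782055] [-0.93647821  0.18169508 -0.69272034]
[298.52868091 258.66708149]
```

View pics/s2.png

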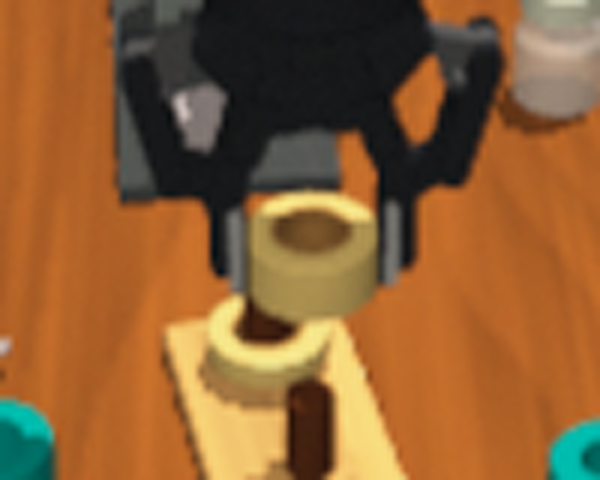

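The roll is gripped level, with the finger tips (240,290) about level with its underside. Moving in front of the gauge.

{"api": "step_arm", "payload": {
  "plan": [-0.03,0.15,0,0,0,0,-1,-0.06,0.3,0,0,0,0,-1,-0.1,0.45,0,0,0,0,-1,-0.126,0.59,0,0,0,0,-1,-0.126,0.59,-0.12,0,0,0,-1,-0.126,0.59,-0.24,0,0,0,-1,-0.126,0.59,-0.36,0,0,0,-1,-0.126,0.59,-0.368,0,0,0,-1]
}}

```text
t: 5.05
ee_pos: [0.4629, -0.1371, 0.0286]
orientation: [-0.007, 0.696, 0.718, -0.003]
force: [-0.9, 1.7, -2.0]
width: 0.564
grasp_force: 63.5
```

{"api": "step_arm", "payload": {
  "plan": [0,0,0,0,0,0,-1,0,0,0,0,0,0,-1,0,0,0,0,0,0,-1]
}}

```text
t: 5.3
ee_pos: [0.47, -0.1405, 0.0375]
orientation: [0.001, 0.696, 0.718, 0.001]
force: [0.5, 0.0, 0.4]
width: 0.564
grasp_force: 63.5
```

Run:
```python
from h import *
c=cap('side'); o=[r.get_obs()['ee_pos']]
for i in range(3): cap('top'); o.append(r.get_obs()['ee_pos'])
print(np.round(o,4))
q=proj(c,o[0]); print(q)
a=cv2.cvtColor(c['pixels'],cv2.COLOR_RGB2BGR)[170:290,240:360]; cv2.imwrite('pics/s3.png',cv2.resize(a,None,fx=5,fy=5,interpolation=cv2.INTER_CUBIC))
```

```text
[[ 0.4702 -0.1406  0.0378]
 [ 0.4702 -0.1406  0.0378]
 [ 0.47   -0.1405  0.0376]
 [ 0.4698 -0.1404  0.0373]]
[284.86416206 253.24486768]
```

View pics/s3.png

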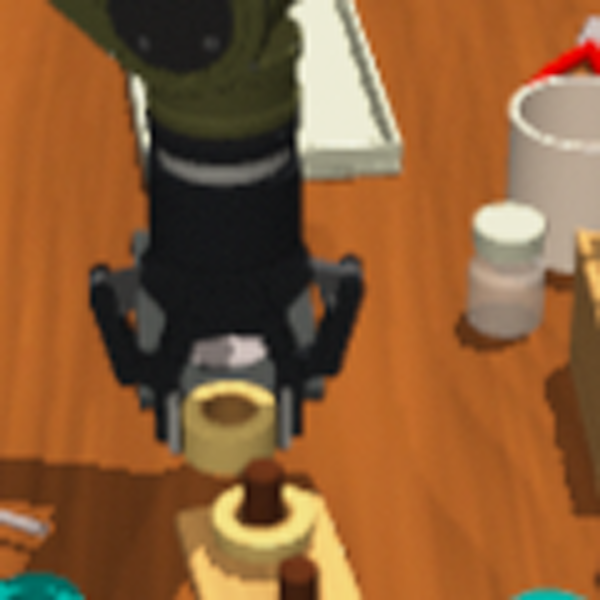

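{"api": "step_arm", "payload": {
  "plan": [0,0.05,0,0,0,0,-1,0,0.12,0,0,0,0,-1,0,0.19,0,0,0,0,-1,0,0.26,0,0,0,0,-1,0,0.33,0,0,0,0,-1,-0.002,0.39,0,0,0,0,-1,-0.004,0.42,0,0,0,0,-1,-0.004,0.44,0,0,0,0,-1]
}}

```text
t: 6.17
ee_pos: [0.4676, -0.0285, 0.036]
orientation: [0.0, 0.695, 0.719, 0.0]
force: [-0.5, 0.5, -0.6]
width: 0.562
grasp_force: 63.5
```

{"api": "step_arm", "payload": {
  "plan": [0,0,0,0,0,0,-1,0,0,0,0,0,0,-1,0,0,-0.008,0,0,0,-1,0,0,-0.016,0,0,0,-1,0,0,-0.022,0,0,0,-1,0,0,-0.022,0,0,0,-1,0,0,-0.022,0,0,0,-1]
}}

```text
t: 6.75
ee_pos: [0.4679, -0.0303, 0.0309]
orientation: [-0.0, 0.696, 0.718, -0.0]
force: [-3.2, 0.1, 6.1]
width: 0.561
grasp_force: 64.1
```

Run:
```python
from h import *
c=cap('side'); o=r.get_obs(); print(o['ee_pos'],o['force'])
a=cv2.cvtColor(c['pixels'],cv2.COLOR_RGB2BGR)[160:260,240:340]; cv2.imwrite('pics/s4.png',cv2.resize(a,None,fx=6,fy=6,interpolation=cv2.INTER_CUBIC))
```

```text
[ 0.46784393 -0.03036524  0.03092225] [-2.46689404 -0.67618307  6.08209835]
```

View pics/s4.png

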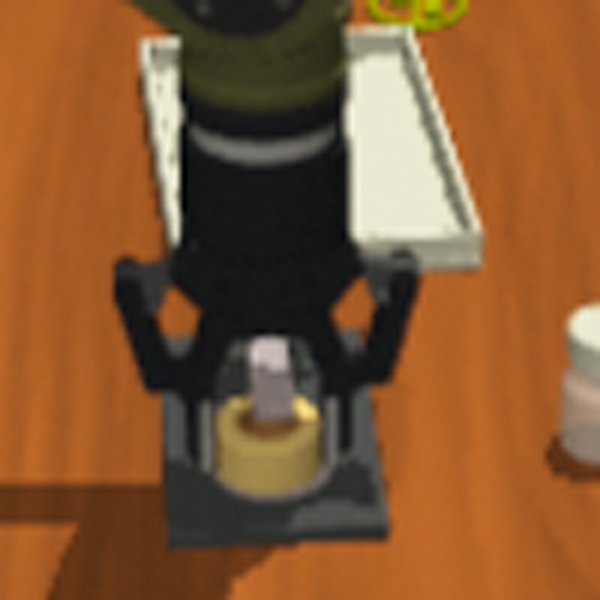

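The roll rests on the spot with the bar above it (6 N contact). Releasing and rising.

{"api": "step_arm", "payload": {
  "plan": [0,0,0,0,0,0,0.5,0,0,0,0,0,0,1,0,0,0,0,0,0,1,0,0,0,0,0,0,1,0,0,0,0,0,0,1,0,0,0,0,0,0,1]
}}

```text
t: 7.3
ee_pos: [0.4677, -0.0298, 0.0302]
orientation: [-0.0, 0.696, 0.718, -0.0]
force: [0.7, 0.5, 0.1]
width: 0.997
grasp_force: 0.0
```

{"api": "step_arm", "payload": {
  "plan": [0,0,0.08,0,0,0,1,0,0,0.2,0,0,0,1,0,0,0.35,0,0,0,1,0,0,0.5,0,0,0,1,0,0,0.64,0,0,0,1,0,0,0.68,0,0,0,1,0,0.1,0.68,0,0,0,0,0,0.2,0.68,0,0,0,-1]
}}

```text
t: 7.97
ee_pos: [0.4685, 0.02, 0.2019]
orientation: [0.001, 0.697, 0.717, 0.001]
force: [0.1, 0.5, -0.8]
width: 0.747
grasp_force: 0.0
```

{"api": "step_arm", "payload": {
  "plan": [-0.006,0.08,0,0,0,0,-1,-0.006,0.184,0,0,0,0,-1,-0.006,0.184,0,0,0,0,-1,-0.006,0.184,0,0,0,0,-1,-0.006,0.184,0,0,0,0,-1,-0.006,0.184,0,0,0,0,-1,-0.006,0.184,0,0,0,0,-1,-0.006,0.184,0,0,0,0,-1]
}}

```text
t: 8.63
ee_pos: [0.4663, 0.0655, 0.2002]
orientation: [-0.0, 0.696, 0.718, -0.0]
force: [-0.4, 0.7, 0.0]
width: -0.0
grasp_force: 0.0
```

Run:
```python
from h import *
c=cap('side'); o=r.get_obs(); print(o['ee_pos'],o['force'],o['width'])
a=cv2.cvtColor(c['pixels'],cv2.COLOR_RGB2BGR)[130:250,220:360]; cv2.imwrite('pics/s5.png',cv2.resize(a,None,fx=4.5,fy=4.5,interpolation=cv2.INTER_CUBIC))
```

```text
[0.46631702 0.06555371 0.20027376] [0.74761474 0.04483798 0.18315153] -0.001754246327365753
```

View pics/s5.png

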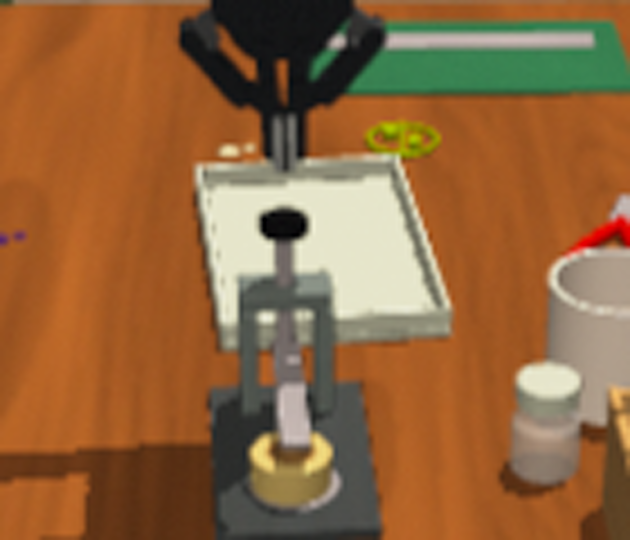

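The roll sits on the disc under the raised bar, and the closed fingertips (285,168) are right above the cap (284,222). Pressing.

{"api": "step_arm", "payload": {
  "plan": [0,0,-0.05,0,0,0,-1,0,0,-0.1,0,0,0,-1,0,0,-0.13,0,0,0,-1,0,0,-0.15,0,0,0,-1,0,0,-0.16,0,0,0,-1,0,0,-0.16,0,0,0,-1]
}}

```text
t: 9.18
ee_pos: [0.4656, 0.0661, 0.1594]
orientation: [-0.001, 0.696, 0.718, -0.001]
force: [-1.7, -0.4, 2.6]
width: 0.002
grasp_force: 1.3
```

{"api": "step_arm", "payload": {
  "plan": [0,0,-0.008,0,0,0,-1,0,0,-0.016,0,0,0,-1,0,0,-0.024,0,0,0,-1,0,0,-0.032,0,0,0,-1,0,0,-0.04,0,0,0,-1,0,0,-0.04,0,0,0,-1]
}}

```text
t: 9.68
ee_pos: [0.4665, 0.0662, 0.1503]
orientation: [0.0, 0.696, 0.718, 0.0]
force: [-1.6, 0.1, 3.7]
width: -0.003
grasp_force: 1.9
```

Run:
```python
from h import *
o=r.get_obs(); print(o['ee_pos'],o['force'],o['width'])
```

```text
[0.46650072 0.06622338 0.15027572] [-1.56146609  0.1085513   3.72603804] -0.0031227878251533308
```

{"api": "step_arm", "payload": {
  "plan": [0,0,-0.006,0,0,0,-1,0,0,-0.01,0,0,0,-1,0,0,-0.01,0,0,0,-1,0,0,-0.01,0,0,0,-1]
}}

```text
t: 10.02
ee_pos: [0.4665, 0.0662, 0.148]
orientation: [0.0, 0.696, 0.718, 0.0]
force: [-1.9, 0.8, 3.8]
width: 0.001
grasp_force: 2.1
```

{"api": "step_arm", "payload": {
  "plan": [0,0,-0.006,0,0,0,-1,0,0,-0.01,0,0,0,-1,0,0,-0.01,0,0,0,-1,0,0,-0.01,0,0,0,-1]
}}

```text
t: 10.35
ee_pos: [0.4667, 0.0663, 0.1478]
orientation: [0.0, 0.696, 0.718, 0.0]
force: [-7.7, 0.4, 17.6]
width: 0.001
grasp_force: 8.1
```

The force jumped to 17.6 N at a fixed height, so the foot rests on the roll. Holding briefly, then rising.

{"api": "step_arm", "payload": {
  "plan": [0,0,0,0,0,0,-1,0,0,0,0,0,0,-1,0,0,0,0,0,0,-1,0,0,0,0,0,0,-1,0,0,0.02,0,0,0,-1,0,0,0.06,0,0,0,-1,0,0,0.12,0,0,0,-1,0,0,0.22,0,0,0,-1]
}}

```text
t: 11.02
ee_pos: [0.4645, 0.066, 0.198]
orientation: [-0.002, 0.696, 0.718, -0.002]
force: [-0.0, 0.9, 0.3]
width: 0.005
grasp_force: 0.0
```

{"api": "step_arm", "payload": {
  "plan": [0,-0.1,0,0,0,0,-1,0.006,-0.2,0,0,0,0,1,0.006,-0.3,0,0,0,0,1,0.006,-0.384,0,0,0,0,1,0.006,-0.384,0,0,0,0,1,0.006,-0.384,0,0,0,0,1,0.006,-0.384,0,0,0,0,1]
}}

```text
t: 11.6
ee_pos: [0.4675, -0.0295, 0.1999]
orientation: [-0.0, 0.696, 0.718, -0.0]
force: [0.1, 0.0, -1.2]
width: 0.85
grasp_force: 0.0
```

Run:
```python
from h import *
c=cap('side'); o=r.get_obs(); print(o['ee_pos'],o['force'],o['width'])
a=cv2.cvtColor(c['pixels'],cv2.COLOR_RGB2BGR)[150:330,220:400]; cv2.imwrite('pics/s6.png',cv2.resize(a,None,fx=3.3,fy=3.3,interpolation=cv2.INTER_CUBIC))
```

```text
[ 0.46759792 -0.02924613  0.20000519] [0.01412006 0.88124909 0.10617877] 0.9246224011337232
```

View pics/s6.png

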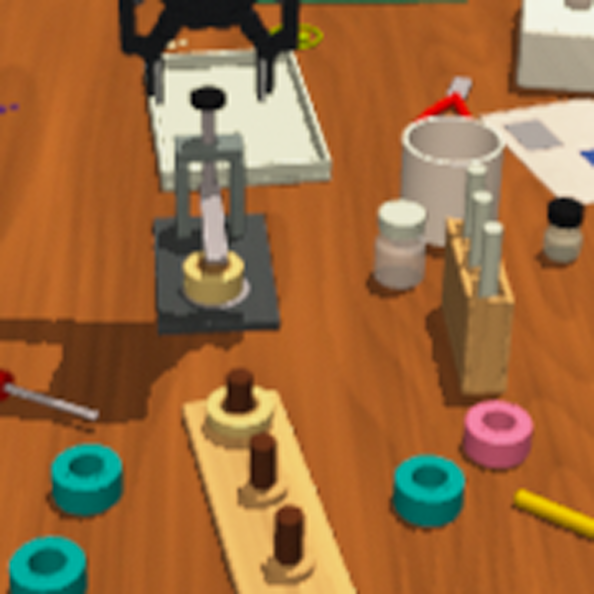

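The foot is up again and the roll is still on the spot (crop (213,270)). Going down to fetch it.

{"api": "step_arm", "payload": {
  "plan": [0,0,-0.1,0,0,0,1,0,0,-0.22,0,0,0,1,0,0,-0.36,0,0,0,1,0,0,-0.5,0,0,0,1,0,0,-0.6,0,0,0,1,0,0,-0.65,0,0,0,1,0,0,-0.672,0,0,0,1,0,0,-0.672,0,0,0,-1]
}}

```text
t: 12.32
ee_pos: [0.4667, -0.0289, 0.0309]
orientation: [-0.001, 0.695, 0.719, -0.001]
force: [-0.3, -0.0, 0.4]
width: 0.884
grasp_force: 0.0
```

{"api": "step_arm", "payload": {
  "plan": [0,0,0,0,0,0,-1,0,0,0,0,0,0,-1,0,0,0,0,0,0,-1,0,0,0,0,0,0,-1,0,0,0,0,0,0,-1,0,0,0.016,0,0,0,-1,0,0,0.02,0,0,0,-1,0,0,0.02,0,0,0,-1]
}}

```text
t: 12.98
ee_pos: [0.4679, -0.0299, 0.0378]
orientation: [0.0, 0.696, 0.718, 0.0]
force: [0.0, -0.6, 0.5]
width: 0.56
grasp_force: 61.9
```

{"api": "step_arm", "payload": {
  "plan": [0,-0.08,0,0,0,0,-1,0,-0.18,0,0,0,0,-1,0,-0.28,0,0,0,0,-1,0,-0.38,0,0,0,0,-1,0,-0.46,0,0,0,0,-1,0,-0.46,0.15,0,0,0,-1,0,-0.46,0.3,0,0,0,-1,0,-0.46,0.45,0,0,0,-1]
}}

```text
t: 13.65
ee_pos: [0.4665, -0.145, 0.1497]
orientation: [-0.002, 0.696, 0.718, -0.001]
force: [0.7, -0.3, -0.1]
width: 0.563
grasp_force: 62.1
```

{"api": "step_arm", "payload": {
  "plan": [0,0,0.15,0,0,0,-1,0,0,0.29,0,0,0,-1,0,0.15,0.29,0,0,0,-1,0,0.3,0.29,0,0,0,-1,0,0.45,0.29,0,0,0,-1,0,0.61,0.29,0,0,0,-1,0,0.77,0.29,0,0,0,-1,0,0.93,0.29,0,0,0,-1]
}}

```text
t: 14.32
ee_pos: [0.467, 0.0893, 0.2221]
orientation: [0.0, 0.696, 0.718, -0.0]
force: [0.6, 0.2, -1.0]
width: 0.565
grasp_force: 62.1
```

{"api": "step_arm", "payload": {
  "plan": [0.015,0.16,0,0,0,0,-1,0.03,0.32,0,0,0,0,-1,0.045,0.48,0,0,0,0,-1,0.06,0.64,0,0,0,0,-1,0.06,0.78,0,0,0,0,-1,0.06,0.88,0,0,0,0,-1,0.06,0.96,0,0,0,0,-1,0.06,0.97,0,0,0,0,-1]
}}

```text
t: 14.98
ee_pos: [0.482, 0.3329, 0.2216]
orientation: [-0.001, 0.695, 0.719, -0.0]
force: [0.2, -1.1, -0.2]
width: 0.561
grasp_force: 62.1
```

Run:
```python
from h import *
cap('top'); cap('top'); o=r.get_obs(); print(o['ee_pos'],o['force'],o['width'])
```

```text
[0.48230672 0.33038477 0.22158952] [ 0.14684066 -0.07386719 -0.21796896] 0.5640039354922759
```

{"api": "step_arm", "payload": {
  "plan": [0,0,-0.12,0,0,0,-1,0,0,-0.26,0,0,0,-1,0,0,-0.4,0,0,0,-1,0,0,-0.54,0,0,0,-1,0,0,-0.65,0,0,0,-1,0,0,-0.71,0,0,0,-1,0,0,-0.75,0,0,0,-1,0,0,-0.76,0,0,0,-1]
}}

```text
t: 15.75
ee_pos: [0.4817, 0.3282, 0.0302]
orientation: [-0.0, 0.696, 0.718, -0.002]
force: [-0.8, -0.2, -0.8]
width: 0.565
grasp_force: 62.1
```

{"api": "step_arm", "payload": {
  "plan": [0,0,-0.006,0,0,0,-1,0,0,-0.012,0,0,0,-1,0,0,-0.016,0,0,0,-1,0,0,-0.016,0,0,0,-1]
}}

```text
t: 16.08
ee_pos: [0.4836, 0.3305, 0.0296]
orientation: [0.0, 0.696, 0.718, 0.001]
force: [0.4, 0.2, 0.9]
width: 0.561
grasp_force: 62.2
```

{"api": "step_arm", "payload": {
  "plan": [0,0,-0.006,0,0,0,-1,0,0,-0.012,0,0,0,-1,0,0,-0.012,0,0,0,-1,0,0,-0.012,0,0,0,-1]
}}

```text
t: 16.42
ee_pos: [0.4837, 0.3306, 0.0295]
orientation: [0.0, 0.696, 0.718, 0.0]
force: [-8.1, -5.7, 19.0]
width: 0.556
grasp_force: 64.0
```

{"api": "step_arm", "payload": {
  "plan": [0,0,0,0,0,0,0.5,0,0,0,0,0,0,1,0,0,0,0,0,0,1,0,0,0,0,0,0,1,0,0,0,0,0,0,1,0,0,0.08,0,0,0,1,0,0,0.2,0,0,0,1,0,0,0.35,0,0,0,1]
}}

```text
t: 17.08
ee_pos: [0.4806, 0.329, 0.1104]
orientation: [-0.001, 0.696, 0.718, -0.003]
force: [0.5, -0.2, 0.2]
width: 0.996
grasp_force: 0.0
```

{"api": "step_arm", "payload": {
  "plan": [0,0,0.15,0,0,0,1,0,0,0.3,0,0,0,1,0,-0.1,0.43,0,0,0,1,0,-0.25,0.43,0,0,0,1,0,-0.4,0.43,0,0,0,1,0,-0.56,0.43,0,0,0,1,0,-0.72,0.43,0,0,0,1,0,-0.87,0.43,0,0,0,1]
}}

```text
t: 17.75
ee_pos: [0.4823, 0.1109, 0.2202]
orientation: [0.0, 0.696, 0.718, -0.0]
force: [0.4, -0.5, -0.1]
width: 1.0
grasp_force: 0.0
```

{"api": "step_arm", "payload": {
  "plan": [0,-0.16,0,0,0,0,1,0,-0.32,0,0,0,0,1,0,-0.48,0,0,0,0,1,0,-0.64,0,0,0,0,1,0,-0.8,-0.1,0,0,0,1,0,-0.95,-0.2,0,0,0,1,0,-1,-0.32,0,0,0,1,0,-1,-0.32,0,0,0,1]
}}

```text
t: 18.42
ee_pos: [0.4785, -0.1391, 0.1334]
orientation: [-0.005, 0.698, 0.717, -0.003]
force: [-1.4, 0.0, -0.8]
width: 0.999
grasp_force: 0.0
```

{"api": "step_arm", "payload": {
  "plan": [0.015,-0.08,0,0,0,0,1,0.015,-0.16,0,0,0,0,1,0.015,-0.24,0,0,0,0,1,0.015,-0.3,0,0,0,0,1,0.015,-0.3,0,0,0,0,1,0.015,-0.3,0,0,0,0,1]
}}

```text
t: 18.92
ee_pos: [0.4868, -0.2122, 0.1409]
orientation: [0.0, 0.696, 0.718, 0.0]
force: [0.3, 0.6, 0.2]
width: 1.001
grasp_force: 0.0
```

Run:
```python
from h import *
c=cap('side'); o=r.get_obs(); print(o['ee_pos'],o['force'],o['width'])
a=cv2.cvtColor(c['pixels'],cv2.COLOR_RGB2BGR)[150:330,220:400]; cv2.imwrite('pics/s7.png',cv2.resize(a,None,fx=3.3,fy=3.3,interpolation=cv2.INTER_CUBIC))
```

```text
[ 0.48672151 -0.21165151  0.14068314] [-0.22719323 -0.88385373  0.27511672] 0.9991094104486475
```

View pics/s7.png

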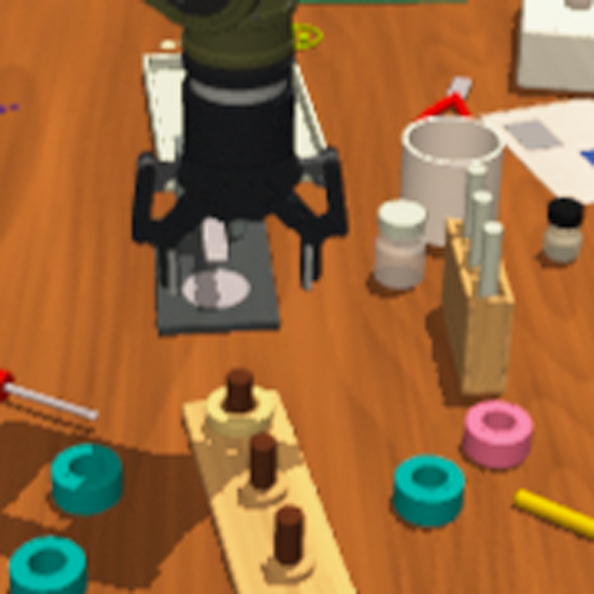

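The fingers are aligned over the narrow roll (crop (239,408)). Descending.

{"api": "step_arm", "payload": {
  "plan": [0,0,-0.12,0,0,0,1,0,0,-0.24,0,0,0,1,0,0,-0.34,0,0,0,1,0,0,-0.39,0,0,0,1,0,0,-0.42,0,0,0,1,0,0,-0.42,0,0,0,1,0,0,-0.42,0,0,0,0,0,0,-0.42,0,0,0,-1]
}}

```text
t: 19.63
ee_pos: [0.4879, -0.2129, 0.0372]
orientation: [0.002, 0.696, 0.718, 0.0]
force: [-0.8, -0.5, 0.2]
width: 0.751
grasp_force: 0.0
```

{"api": "step_arm", "payload": {
  "plan": [0,0,0,0,0,0,-1,0,0,0,0,0,0,-1,0,0,0,0,0,0,-1,0,0,0,0,0,0,-1,0,0,0,0,0,0,-1]
}}

```text
t: 20.05
ee_pos: [0.4881, -0.2132, 0.0377]
orientation: [0.002, 0.696, 0.718, 0.001]
force: [0.4, 0.6, 5.6]
width: 0.55
grasp_force: 62.2
```

{"api": "step_arm", "payload": {
  "plan": [0,0,0.06,0,0,0,-1,0,0,0.16,0,0,0,-1,0,0,0.3,0,0,0,-1,0,0,0.45,0,0,0,-1,0,0.1,0.6,0,0,0,-1,0,0.2,0.73,0,0,0,-1,0,0.34,0.73,0,0,0,-1,0,0.5,0.73,0,0,0,-1]
}}

```text
t: 20.72
ee_pos: [0.4882, -0.0874, 0.2225]
orientation: [0.004, 0.697, 0.717, 0.002]
force: [0.1, 0.3, -1.6]
width: 0.548
grasp_force: 61.9
```

{"api": "step_arm", "payload": {
  "plan": [0,0.16,0,0,0,0,-1,0,0.32,0,0,0,0,-1,0,0.48,0,0,0,0,-1,0,0.62,0,0,0,0,-1,0,0.76,0,0,0,0,-1,0,0.88,0,0,0,0,-1,0,0.96,0,0,0,0,-1,0,1,0,0,0,0,-1]
}}

```text
t: 21.38
ee_pos: [0.4862, 0.1649, 0.2183]
orientation: [0.0, 0.695, 0.719, 0.0]
force: [-0.7, -0.4, -0.0]
width: 0.55
grasp_force: 61.8
```

{"api": "step_arm", "payload": {
  "plan": [0.022,0.1,0,0,0,0,-1,0.022,0.2,0,0,0,0,-1,0.022,0.27,-0.1,0,0,0,-1,0.022,0.27,-0.24,0,0,0,-1,0.022,0.27,-0.38,0,0,0,-1,0.022,0.27,-0.48,0,0,0,-1,0.022,0.27,-0.5,0,0,0,-1,0.022,0.27,-0.5,0,0,0,-1]
}}

```text
t: 22.05
ee_pos: [0.4906, 0.2291, 0.0908]
orientation: [-0.001, 0.696, 0.718, -0.002]
force: [0.7, -0.0, 0.4]
width: 0.548
grasp_force: 61.8
```

Run:
```python
from h import *
c=cap('side'); o=r.get_obs(); print(o['ee_pos'],o['force'],o['width'])
a=cv2.cvtColor(c['pixels'],cv2.COLOR_RGB2BGR)[100:230,220:360]; cv2.imwrite('pics/s8.png',cv2.resize(a,None,fx=4.5,fy=4.5,interpolation=cv2.INTER_CUBIC))
```

```text
[0.49222471 0.22969956 0.09309057] [ 0.35097009 -1.04238058 -0.42052278] 0.5481523943341758
```

View pics/s8.png

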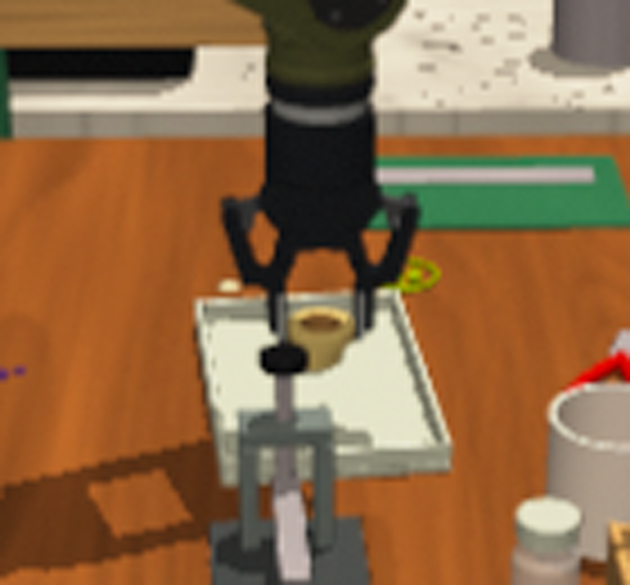

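Run:
```python
from h import *
c=cap('side'); 
for p in [(.483,.330,.029),(.483,.330,.005),(.492,.230,.086),(.492,.23,.074)]: print(p,(proj(c,p)-[220,100])*4.5)
for n in ('top',):
    c=cap(n); a=cv2.cvtColor(c['pixels'],cv2.COLOR_RGB2BGR)
    for p in [(.483,.330,.029),(.492,.230,.086)]: print(p,proj(c,p))
    h=cv2.cvtColor(a,cv2.COLOR_BGR2HSV); m=((h[...,0]>15)&(h[...,0]<35)&(h[...,1]>50)&(h[...,2]>90)).astype(np.uint8)
    k,l,s,ce=cv2.connectedComponentsWithStats(m[185:245,200:285]); print([(s[i,4],ce[i]+[200,185]) for i in range(1,k) if s[i,4]>6])
```

```text
(0.483, 0.33, 0.029) [304.20433967 330.45435887]
(0.483, 0.33, 0.005) [304.5291875  358.86891139]
(0.492, 0.23, 0.086) [318.06639581 321.1131242 ]
(0.492, 0.23, 0.074) [318.18971538 336.45125327]
(0.483, 0.33, 0.029) [226.8770699  214.59550271]
(0.492, 0.23, 0.086) [251.84635463 211.85962302]
[(np.int32(320), array([233.071875, 207.928125])), (np.int32(8), array([276. , 221.5])), (np.int32(9), array([269.66666667, 232.66666667])), (np.int32(12), array([217.41666667, 239.08333333])), (np.int32(11), array([248.63636364, 233.81818182])), (np.int32(46), array([257.97826087, 237.17391304])), (np.int32(15), array([228.66666667, 242.        ]))]
```

Run:
```python
from h import *
T=cap('top'); S=cap('side')
g=lambda c:cv2.cvtColor(c['pixels'],cv2.COLOR_RGB2BGR)
a=cv2.resize(g(T)[180:250,195:285],None,fx=4.4,fy=4.4,interpolation=cv2.INTER_CUBIC); b=cv2.resize(g(S)[155:205,255:325],None,fx=5.6,fy=5.6,interpolation=cv2.INTER_CUBIC)
o=np.zeros((308,396+392,3),np.uint8); o[:a.shape[0],:396]=a; o[:b.shape[0],396:]=b; cv2.imwrite('pics/s9.png',o)
```

```text
(no output)
```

View pics/s9.png

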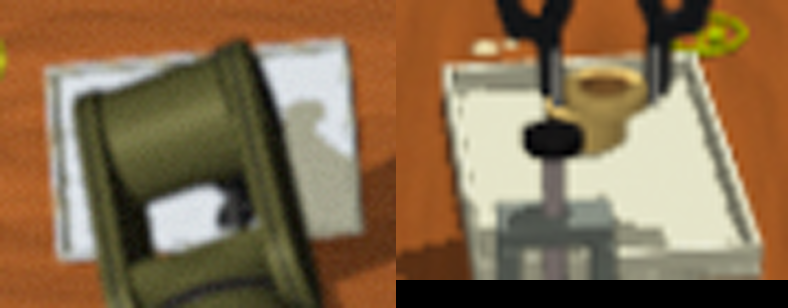

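The broad roll is visible behind the held narrow roll, where I put it (bottom at about (595,155)). Lowering the narrow roll.

{"api": "step_arm", "payload": {
  "plan": [0,0,-0.08,0,0,0,-1,0,0,-0.15,0,0,0,-1,0,0,-0.2,0,0,0,-1,0,0,-0.24,0,0,0,-1,0,0,-0.255,0,0,0,-1,0,0,-0.265,0,0,0,-1,0,0,-0.265,0,0,0,-1]
}}

```text
t: 22.88
ee_pos: [0.4922, 0.2302, 0.0267]
orientation: [0.0, 0.696, 0.718, 0.0]
force: [-0.3, 0.4, 0.4]
width: 0.554
grasp_force: 61.8
```

{"api": "step_arm", "payload": {
  "plan": [0,0,-0.006,0,0,0,-1,0,0,-0.012,0,0,0,-1,0,0,-0.012,0,0,0,-1,0,0,-0.012,0,0,0,-1]
}}

```text
t: 23.22
ee_pos: [0.4922, 0.2303, 0.0239]
orientation: [0.0, 0.696, 0.718, 0.0]
force: [1.5, 0.1, -0.3]
width: 0.551
grasp_force: 61.8
```

{"api": "step_arm", "payload": {
  "plan": [0,0,-0.005,0,0,0,-1,0,0,-0.01,0,0,0,-1,0,0,-0.01,0,0,0,-1,0,0,-0.01,0,0,0,-1]
}}

```text
t: 23.55
ee_pos: [0.4925, 0.2304, 0.0227]
orientation: [0.0, 0.696, 0.718, 0.0]
force: [-4.7, -1.5, 9.2]
width: 0.551
grasp_force: 62.9
```

{"api": "step_arm", "payload": {
  "plan": [0,0,0,0,0,0,0.5,0,0,0,0,0,0,1,0,0,0,0,0,0,1,0,0,0,0,0,0,1,0,0,0,0,0,0,1,0,0,0.08,0,0,0,1,0,0,0.2,0,0,0,1,0,0,0.35,0,0,0,1]
}}

```text
t: 24.22
ee_pos: [0.4898, 0.2293, 0.1065]
orientation: [-0.001, 0.696, 0.718, -0.003]
force: [1.3, 0.2, -0.3]
width: 0.997
grasp_force: 0.0
```

{"api": "step_arm", "payload": {
  "plan": [0,0,0.15,0,0,0,1,0,0,0.3,0,0,0,0.5,0,0,0.45,0,0,0,0.2,0.06,-0.1,0.52,0,0,0,0.2,0.14,-0.22,0.52,0,0,0,0.2,0.22,-0.35,0.52,0,0,0,0.2,0.3,-0.48,0.52,0,0,0,0.2,0.38,-0.6,0.52,0,0,0,0.2]
}}

```text
t: 24.88
ee_pos: [0.5876, 0.0785, 0.2387]
orientation: [0.0, 0.696, 0.718, 0.0]
force: [-0.1, 0.0, -1.0]
width: 0.601
grasp_force: 0.0
```

{"api": "step_arm", "payload": {
  "plan": [0.08,-0.12,0,0,0,0,0.2,0.16,-0.25,0,0,0,0,0.2,0.24,-0.37,0,0,0,0,0.2,0.31,-0.48,0,0,0,0,0.2,0.35,-0.55,0,0,0,0,0.2,0.36,-0.57,0,0,0,0,0.2,0.36,-0.57,0,0,0,0,0.2]
}}

```text
t: 25.47
ee_pos: [0.6772, -0.0637, 0.2378]
orientation: [-0.0, 0.697, 0.717, -0.0]
force: [-0.7, -0.6, 0.4]
width: 0.598
grasp_force: 0.0
```

Run:
```python
from h import *
T=cap('top'); S=cap('side'); o=r.get_obs(); print(o['ee_pos'],o['width'])
h=lambda c:cv2.cvtColor(c['pixels'],cv2.COLOR_RGB2HSV)
# tray rolls
m=((h(T)[...,0]>15)&(h(T)[...,0]<35)&(h(T)[...,1]>50)&(h(T)[...,2]>90)).astype(np.uint8)
k,l,s,ce=cv2.connectedComponentsWithStats(m[185:245,200:285])
for i in range(1,k):
    if s[i,4]>40: p=ce[i]+[200,185]; print(s[i],p,atz(T,*p,.017))
# marker tops in the side view
g=cv2.cvtColor(S['pixels'],cv2.COLOR_RGB2BGR); t=cv2.cvtColor(T['pixels'],cv2.COLOR_RGB2BGR)
a=cv2.resize(g[185:275,335:400],None,fx=6,fy=6,interpolation=cv2.INTER_CUBIC); b=cv2.resize(t[185:245,200:285],None,fx=4.5,fy=4.5,interpolation=cv2.INTER_CUBIC)
o=np.zeros((540,390+383,3),np.uint8); o[:,:390]=a; o[:b.shape[0],390:390+b.shape[1]]=b[:,:383]; cv2.imwrite('pics/s10.png',o)
```

```text
[ 0.67654203 -0.06163524  0.2381295 ] 0.598480392243804
[50 22 12 12 85] [255.51764706 212.61176471] [0.49130684 0.22837761 0.017     ]
[ 21  24  14  13 117] [227.52136752 214.87179487] [0.48225955 0.33045074 0.017     ]
```

View pics/s10.png

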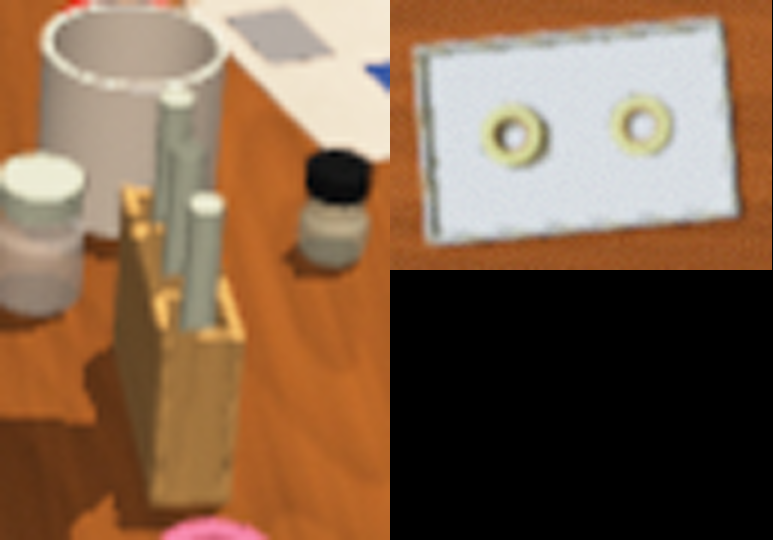

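Both rolls lie flat and apart in the tray ((515,135), (641,125)), and the three markers stand in the holder as measured. Now marker 0.

{"api": "step_arm", "payload": {
  "plan": [0,0,-0.1,0,0,0,0.2,0,0,-0.22,0,0,0,0.2,0,0,-0.34,0,0,0,0.2,0,0,-0.42,0,0,0,0.2,0,0,-0.46,0,0,0,0.2,0,0,-0.472,0,0,0,0.2,0,0,-0.472,0,0,0,-1,0,0,-0.472,0,0,0,-1]
}}

```text
t: 26.23
ee_pos: [0.6779, -0.0619, 0.1225]
orientation: [0.001, 0.696, 0.718, 0.001]
force: [0.5, -0.6, 0.6]
width: 0.331
grasp_force: 0.0
```

{"api": "step_arm", "payload": {
  "plan": [0,0,0,0,0,0,-1,0,0,0,0,0,0,-1,0,0,0,0,0,0,-1,0,0,0,0,0,0,-1,0,0,0,0,0,0,-1]
}}

```text
t: 26.65
ee_pos: [0.6785, -0.0626, 0.1232]
orientation: [0.002, 0.696, 0.718, 0.001]
force: [-0.5, 0.0, 6.1]
width: 0.16
grasp_force: 58.6
```

{"api": "step_arm", "payload": {
  "plan": [0,0,0.08,0,0,0,-1,0,0,0.2,0,0,0,-1,0,0,0.32,0,0,0,-1,0,0,0.44,0,0,0,-1,0,0,0.5,0,0,0,-1,0.004,0.08,0.5,-0.05,0,0,-1,0.008,0.2,0.5,-0.1,0,0,-1,0.01,0.34,0.5,-0.133,0,0,-1]
}}

```text
t: 27.32
ee_pos: [0.6795, 0.0222, 0.2459]
orientation: [0.074, 0.693, 0.713, -0.076]
force: [0.6, 0.0, -1.7]
width: 0.161
grasp_force: 58.4
```

{"api": "step_arm", "payload": {
  "plan": [0,0.12,0,0,0,0,-1,0,0.24,0,0,0,0,-1,0,0.34,0,0,0,0,-1,0,0.4,0,0,0,0,-1,0,0.414,0,0,0,0,-1,0,0.414,0,0,0,0,-1,0,0.414,0,0,0,0,-1]
}}

```text
t: 27.9
ee_pos: [0.6795, 0.1251, 0.2452]
orientation: [0.073, 0.692, 0.714, -0.075]
force: [-0.4, 0.5, -0.5]
width: 0.155
grasp_force: 58.4
```

Run:
```python
from h import *
from scipy.spatial.transform import Rotation as R
S=cap('side'); T=cap('top'); o=r.get_obs(); q=o['orientation']; z=R.from_quat(np.r_[q[1:],q[0]]).apply([0,0,1])
print(o['ee_pos'],o['width'],z, 'bottom',o['ee_pos']+z*.117)
g=cv2.cvtColor(S['pixels'],cv2.COLOR_RGB2BGR)[135:245,315:400]
for p in (o['ee_pos'],o['ee_pos']+z*.117): 
    u=proj(S,p); print(u)
cv2.imwrite('pics/s11.png',cv2.resize(g,None,fx=5.4,fy=5.4,interpolation=cv2.INTER_CUBIC))
```

```text
[0.67960636 0.1245228  0.24545692] 0.15795760181606452 [-6.30265238e-04 -2.07872126e-01 -9.78155807e-01] bottom [0.67953262 0.10020176 0.13101269]
[357.27795885 136.52824861]
[356.10307779 176.47218724]
```

{"api": "step_arm", "payload": {
  "plan": [0,0,-0.1,0,0,0,-1,0,0,-0.22,0,0,0,-1,0,0,-0.34,0,0,0,-1,0,0,-0.42,0,0,0,-1,0,0,-0.46,0,0,0,-1,0,0,-0.472,0,0,0,-1,0,0,-0.478,0,0,0,-1,0,0,-0.478,0,0,0,-1]
}}

```text
t: 28.67
ee_pos: [0.6805, 0.1258, 0.1277]
orientation: [0.073, 0.692, 0.714, -0.074]
force: [-0.2, 0.0, -0.0]
width: 0.155
grasp_force: 58.4
```

{"api": "step_arm", "payload": {
  "plan": [0,0,0,0,0,0,-0.4,0,0,0,0,0,0,-0.1,0,0,0,0,0,0,-0.1,0,0,0,0,0,0,-0.1,0,0,0.08,0,0,0,-0.1,0,0,0.2,0,0,0,-0.1,0,0,0.35,0,0,0,0,0,0,0.47,0,0,0,0]
}}

```text
t: 29.33
ee_pos: [0.6796, 0.1263, 0.246]
orientation: [0.073, 0.692, 0.714, -0.074]
force: [0.1, -0.4, 0.9]
width: 0.507
grasp_force: 0.0
```

Run:
```python
from h import *
S=cap('side'); o=r.get_obs(); print(o['ee_pos'],o['width'],o['force'])
```

```text
[0.6826046  0.12671614 0.25466685] 0.49980261740872217 [1.93917727 0.06654487 6.83641162]
```

{"api": "step_arm", "payload": {
  "plan": [0,-0.1,0,0.03,0,0,0.2,0,-0.24,0,0.07,0,0,0.2,-0.018,-0.38,0,0.1,0,0,0.2,-0.018,-0.52,0,0.133,0,0,0.2,-0.018,-0.66,0,0.133,0,0,0.2,-0.018,-0.8,0,0.133,0,0,0.2,-0.018,-0.89,0,0.133,0,0,0.2,-0.018,-0.92,0,0.133,0,0,0.2]
}}

```text
t: 30.05
ee_pos: [0.6747, -0.1075, 0.2437]
orientation: [0.001, 0.697, 0.717, -0.0]
force: [0.7, -0.2, 0.6]
width: 0.598
grasp_force: 0.0
```

{"api": "step_arm", "payload": {
  "plan": [0,0,0,0,0,0,0.2,0,0,0,0,0,0,0.2]
}}

```text
t: 30.22
ee_pos: [0.675, -0.1033, 0.2435]
orientation: [-0.0, 0.696, 0.718, 0.0]
force: [-0.3, 0.6, -0.8]
width: 0.602
grasp_force: 0.0
```

Run:
```python
from h import *
S=cap('side');T=cap('top'); o=r.get_obs(); print(o['ee_pos'],o['orientation'],o['width'],o['force'])
g=cv2.cvtColor(S['pixels'],cv2.COLOR_RGB2GRAY)
```

```text
[ 0.67509884 -0.1022555   0.2435475 ] [-1.87146369e-04  6.95315962e-01  7.18704146e-01  1.69571256e-04] 0.5942381663323805 [ 0.21733776  0.78373648 -0.25847941]
```

Descend to 0.122: −0.1215 → −0.486.

{"api": "step_arm", "payload": {
  "plan": [0,-0.006,-0.1,0,0,0,0.2,0,-0.006,-0.22,0,0,0,0.2,0,-0.006,-0.34,0,0,0,0.2,0,-0.006,-0.43,0,0,0,0.2,0,-0.006,-0.47,0,0,0,0.2,0,-0.006,-0.486,0,0,0,0.2,0,-0.006,-0.486,0,0,0,-1,0,-0.006,-0.486,0,0,0,-1]
}}

```text
t: 30.98
ee_pos: [0.6761, -0.105, 0.1239]
orientation: [0.001, 0.696, 0.718, 0.001]
force: [0.7, -0.0, 0.7]
width: 0.327
grasp_force: 0.0
```

{"api": "step_arm", "payload": {
  "plan": [0,0,0,0,0,0,-1,0,0,0,0,0,0,-1,0,0,0,0,0,0,-1,0,0,0,0,0,0,-1,0,0,0,0,0,0,-1]
}}

```text
t: 31.4
ee_pos: [0.6765, -0.1057, 0.1248]
orientation: [0.002, 0.696, 0.718, 0.001]
force: [0.9, 0.4, 6.1]
width: 0.157
grasp_force: 58.5
```

{"api": "step_arm", "payload": {
  "plan": [0,0,0.08,0,0,0,-1,0,0,0.2,0,0,0,-1,0,0,0.32,0,0,0,-1,0,0,0.44,0,0,0,-1,0,0,0.5,0,0,0,-1,0.004,0.08,0.5,0.05,0,0,-1,0.012,0.2,0.5,0.1,0,0,-1,0.02,0.34,0.5,0.133,0,0,-1]
}}

```text
t: 32.07
ee_pos: [0.6801, -0.0211, 0.2473]
orientation: [-0.073, 0.693, 0.713, 0.076]
force: [-0.3, 0.2, -0.2]
width: 0.159
grasp_force: 58.5
```

{"api": "step_arm", "payload": {
  "plan": [0,0.1,0,0,0,0,-1,0,0.2,0,0,0,0,-1,0,0.27,0,0,0,0,-1,0,0.296,0,0,0,0,-1,0,0.296,0,0,0,0,-1,0,0.296,0,0,0,0,-1,0,0.296,0,0,0,0,-1]
}}

```text
t: 32.65
ee_pos: [0.68, 0.0526, 0.2468]
orientation: [-0.072, 0.692, 0.714, 0.075]
force: [-0.1, 0.2, -0.5]
width: 0.159
grasp_force: 58.5
```

Run:
```python
from h import *
S=cap('side'); o=r.get_obs(); print(o['ee_pos'],o['width'])
g=cv2.cvtColor(S['pixels'],cv2.COLOR_RGB2BGR)[125:245,310:400]
cv2.imwrite('pics/s12.png',cv2.resize(g,None,fx=5,fy=5,interpolation=cv2.INTER_CUBIC))
```

```text
[0.68006196 0.05249276 0.24687365] 0.156645715876563
```

View pics/s12.png

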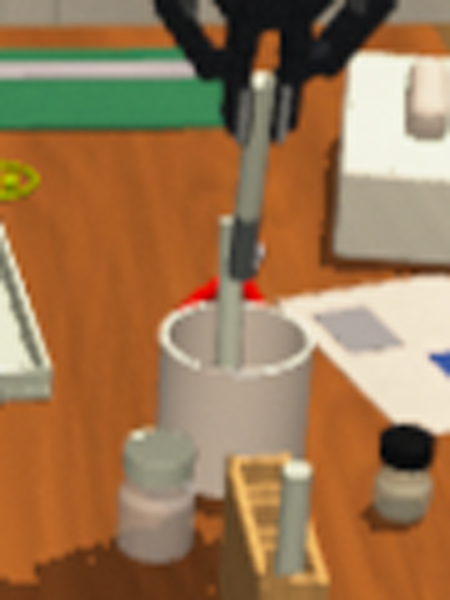

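Marker 0 (top at (228,220)) stands in the jar, leaning to the far side, and marker 1 hangs in the gripper over the near side. Lowering it.

{"api": "step_arm", "payload": {
  "plan": [0,0,-0.08,0,0,0,-1,0,0,-0.18,0,0,0,-1,0,0,-0.28,0,0,0,-1,0,0,-0.37,0,0,0,-1,0,0,-0.43,0,0,0,-1,0,0,-0.46,0,0,0,-1,0,0,-0.476,0,0,0,-1,0,0,-0.476,0,0,0,-1]
}}

```text
t: 33.37
ee_pos: [0.6801, 0.0533, 0.1279]
orientation: [-0.073, 0.692, 0.714, 0.075]
force: [-0.4, 0.8, -0.3]
width: 0.161
grasp_force: 58.5
```

{"api": "step_arm", "payload": {
  "plan": [0,0,0,0,0,0,-0.4,0,0,0,0,0,0,-0.1,0,0,0,0,0,0,-0.1,0,0,0,0,0,0,-0.1,0,0,0.08,0,0,0,-0.1,0,0,0.2,0,0,0,-0.1,0,0,0.35,0,0,0,0,0,0,0.47,0,0,0,0]
}}

```text
t: 34.03
ee_pos: [0.6802, 0.0538, 0.2483]
orientation: [-0.072, 0.692, 0.714, 0.075]
force: [1.7, -0.9, 1.0]
width: 0.498
grasp_force: 0.0
```

{"api": "step_arm", "payload": {
  "plan": [0,-0.08,0,-0.04,0,0,0.2,0,-0.2,0,-0.08,0,0,0.2,-0.016,-0.34,0,-0.133,0,0,0.2,-0.016,-0.48,0,-0.133,0,0,0.2,-0.016,-0.62,0,-0.133,0,0,0.2,-0.016,-0.74,0,-0.133,0,0,0.2,-0.016,-0.8,0,-0.133,0,0,0.2,-0.016,-0.8,0,-0.133,0,0,0.2]
}}

```text
t: 34.7
ee_pos: [0.6759, -0.1493, 0.246]
orientation: [0.0, 0.697, 0.717, -0.0]
force: [-0.0, -0.5, -0.4]
width: 0.594
grasp_force: 0.0
```

Run:
```python
from h import *
cap('top');cap('top'); o=r.get_obs(); print(o['ee_pos'],o['orientation'],o['width'],o['force'])
```

```text
[ 0.67604232 -0.1461168   0.24575134] [-2.03112789e-04  6.96187661e-01  7.17859705e-01  3.78759476e-04] 0.6017491314736366 [-0.13132385  0.38913818 -0.70492915]
```

Aligned over marker 2 (0.6757, −0.147).

{"api": "step_arm", "payload": {
  "plan": [0,-0.004,-0.1,0,0,0,0.2,0,-0.004,-0.22,0,0,0,0.2,0,-0.004,-0.34,0,0,0,0.2,0,-0.004,-0.43,0,0,0,0.2,0,-0.004,-0.47,0,0,0,0.2,0,-0.004,-0.496,0,0,0,0.2,0,-0.004,-0.496,0,0,0,-1,0,-0.004,-0.496,0,0,0,-1]
}}

```text
t: 35.47
ee_pos: [0.677, -0.1469, 0.1231]
orientation: [0.001, 0.696, 0.718, 0.001]
force: [0.7, 0.0, 0.0]
width: 0.329
grasp_force: 0.0
```

{"api": "step_arm", "payload": {
  "plan": [0,0,0,0,0,0,-1,0,0,0,0,0,0,-1,0,0,0,0,0,0,-1,0,0,0,0,0,0,-1,0,0,0,0,0,0,-1]
}}

```text
t: 35.88
ee_pos: [0.6774, -0.1477, 0.1242]
orientation: [0.002, 0.696, 0.718, 0.001]
force: [0.3, -0.3, 5.7]
width: 0.156
grasp_force: 58.6
```

{"api": "step_arm", "payload": {
  "plan": [0,0,0.08,0,0,0,-1,0,0,0.2,0,0,0,-1,0,0,0.32,0,0,0,-1,0,0,0.44,0,0,0,-1,0,0,0.54,0,0,0,-1,0,0.08,0.54,0,0,0,-1,0.03,0.2,0.54,0,0,0,-1,0.06,0.34,0.54,0,0,0,-1]
}}

```text
t: 36.55
ee_pos: [0.6911, -0.0631, 0.2577]
orientation: [0.001, 0.697, 0.717, 0.0]
force: [-0.1, 0.2, -1.3]
width: 0.153
grasp_force: 58.4
```

I've now viewed 15 pictures, one over the limit of 14, so from here I'll only check numerically.

Run:
```python
from h import *
S=cap('side'); o=r.get_obs(); print(o['ee_pos'])
h=cv2.cvtColor(S['pixels'],cv2.COLOR_RGB2HSV)[155:205,335:380]
print('held bottom px',proj(S,o['ee_pos']-[0,0,.117]))
for z in(.135,): print('expected tops m0,m1',proj(S,(.68,.130,z)),proj(S,(.68,.050,z)))
for i,row in enumerate(h): 
    if i%2==0: print(155+i,''.join('#' if p[1]<70 and p[2]>120 else ('+' if p[1]<90 else '.') for p in row))
```

```text
[ 0.69186137 -0.05563641  0.25698718]
held bottom px [368.95745998 200.23535786]
expected tops m0,m1 [354.98179015 170.70315188] [358.7478018  183.27494664]
155 ...............................++++++#####+++
157 ...............................+++++++###++++
159 ...............................++++++####++++
161 ..............................+++++++####++++
163 ...............................++++++###+++++
165 ................................+++++###+++++
167 .................................++++###+++##
169 ...................#####...........+####+.+##
171 ...................#####...........#####+.###
173 ...................#####+..........#####..###
175 ...................#########.......#####..###
177 ...................########........#####.....
179 ...................####..#........+####+.....
181 ...................####...........#####......
183 ...................####.+####.....#####+++###
185 ...............+.+###########..++############
187 ..........#+############+#########+##########
189 ........###############+#########++++++######
191 .......################+#########+++++#######
193 .......################+#########+++++#######
195 .......+########################++++++..#####
197 .......###############+##########+++++....###
199 .......#########################++++++......#
201 .......#########################+++++........
203 .......############################++........
```

{"api": "step_arm", "payload": {
  "plan": [0.02,0.1,0,0,0.03,0,-1,0.04,0.22,0,0,0.067,0,-1,0.06,0.34,0,0,0.067,0,-1,0.082,0.46,0,0,0.067,0,-1,0.082,0.55,0,0,0.067,0,-1,0.082,0.59,0,0,0.067,0,-1,0.082,0.59,0,0,0.067,0,-1,0.082,0.59,0,0,0.067,0,-1]
}}

```text
t: 37.27
ee_pos: [0.7113, 0.0847, 0.2564]
orientation: [-0.038, 0.695, 0.717, -0.037]
force: [-0.7, 0.1, -0.4]
width: 0.156
grasp_force: 58.6
```

Run:
```python
from h import *
from scipy.spatial.transform import Rotation as R
cap('top'); cap('top'); o=r.get_obs(); q=o['orientation']; z=R.from_quat(np.r_[q[1:],q[0]]).apply([0,0,1])
print(o['ee_pos'],o['width'],'bottom',o['ee_pos']+z*.117)
```

```text
[0.71145466 0.08361801 0.25657949] 0.15573692300110986 bottom [0.69915431 0.08356289 0.14022787]
```

{"api": "step_arm", "payload": {
  "plan": [0,0.03,-0.04,0,0,0,-1,0,0.03,-0.14,0,0,0,-1,0,0.03,-0.24,0,0,0,-1,0,0.03,-0.33,0,0,0,-1,0,0.03,-0.41,0,0,0,-1,0,0.03,-0.47,0,0,0,-1,0,0.03,-0.5,0,0,0,-1,0,0.03,-0.51,0,0,0,-1]
}}

```text
t: 38.03
ee_pos: [0.7105, 0.0922, 0.1268]
orientation: [-0.039, 0.695, 0.717, -0.038]
force: [-0.2, 0.1, -0.6]
width: 0.153
grasp_force: 58.6
```

{"api": "step_arm", "payload": {
  "plan": [0,0,0,0,0,0,-1,0,0,-0.004,0,0,0,-1,0,0,-0.004,0,0,0,-1]
}}

```text
t: 38.28
ee_pos: [0.7125, 0.0927, 0.1299]
orientation: [-0.037, 0.695, 0.717, -0.036]
force: [0.0, 0.2, 0.6]
width: 0.155
grasp_force: 58.6
```

{"api": "step_arm", "payload": {
  "plan": [0,0,0,0,0,0,-0.4,0,0,0,0,0,0,-0.2,0,0,0,0,0,0,-0.2,0,0,0,0,0,0,-0.2,0,0,0.08,0,0,0,-0.2,0,0,0.2,0,0,0,-0.2,0,0,0.35,0,0,0,-0.2,0,0,0.5,0,0,0,-0.2]
}}

```text
t: 38.95
ee_pos: [0.7108, 0.0927, 0.2533]
orientation: [-0.039, 0.695, 0.717, -0.038]
force: [0.8, 0.0, 0.7]
width: 0.398
grasp_force: 0.0
```

{"api": "step_arm", "payload": {
  "plan": [-0.1,0,0.1,0,0,0,0,-0.25,0,0.1,0,0,0,0,-0.4,0,0.1,0,0,0,0,-0.55,0,0.1,0,0,0,0,-0.7,0,0.1,0,0,0,0,-0.8,0,0.1,0,0,0,0,-0.8,0,0.1,0,0,0,0,-0.8,0,0.1,0,0,0,0]
}}

```text
t: 39.62
ee_pos: [0.5107, 0.0928, 0.2786]
orientation: [-0.037, 0.695, 0.717, -0.036]
force: [-0.6, -0.5, -0.2]
width: 0.499
grasp_force: 0.0
```

Run:
```python
from h import *
S=cap('side'); T=cap('top'); o=r.get_obs(); print(o['ee_pos'],o['force'],o['t'])
h=cv2.cvtColor(S['pixels'],cv2.COLOR_RGB2HSV)[155:230,335:385]
for i,row in enumerate(h): 
    if i%2==0 : print(155+i,''.join('#' if p[1]<70 and p[2]>120 else ('+' if p[1]<90 else '.') for p in row))
t=T['pixels'][150:170,278:306].astype(int).sum(2)//3   # jar, top view
for row in t: print(''.join('%4d'%x for x in row))
hh=cv2.cvtColor(T['pixels'],cv2.COLOR_RGB2HSV); m=((hh[...,0]>15)&(hh[...,0]<35)&(hh[...,1]>50)&(hh[...,2]>90)).astype(np.uint8)
k,l,s,ce=cv2.connectedComponentsWithStats(m[185:245,200:285])
for i in range(1,k):
    if s[i,4]>40: p=ce[i]+[200,185]; print(s[i],p,atz(T,*p,.017))
hs=cv2.cvtColor(S['pixels'],cv2.COLOR_RGB2HSV); u,v=proj(S,(.466,.0653,.145)).astype(int)
d=S['pixels'][v-12:v+14,u-1:u+2].sum(2).mean(1)/3; print('cap',v,d.round())
```

```text
[0.51209139 0.0926655  0.27857116] [-0.0463408   0.22261633  0.62766989] 39.7167
155 ...........................................#######
157 ...........................................#######
159 ...........................................#######
161 ...........................................#######
163 ...........................................#######
165 ..........................................+#######
167 ..........................................+#######
169 ...................####+..................########
171 ...................####+..................########
173 ...................#####+.................########
175 ...................#########..............########
177 ...................########.......................
179 ..####+............####..+........................
181 ..+#####...........####...........................
183 ....#####..........####..#####..........++#+######
185 .....+####.......+######+####+.+##################
187 ......+#################++########################
189 ........###############++#########################
191 ........###############++
[... 3111 characters left out ...]
99  99  92  96 107 122 158 173 170 154 142 134 124 139 184 185 143 104  87  85  95 106 102  94  82  78  62
  92  87  84  84  82  82  87 103 137 149 140 123 113  98 116 158 164 116  69  53  39  47  51  56  53  64  72  60
[ 50   0  10  60 369] [255.4498645  212.84823848] [0.49044383 0.22860712 0.017     ]
[ 61   0  24   9 177] [272.15254237 188.26553672] [0.5808732  0.16920511 0.017     ]
[ 21  24  14  13 113] [227.49557522 214.84070796] [0.48237196 0.33054804 0.017     ]
[ 63  44  22  14 182] [275.6043956  235.50549451] [0.40897267 0.15369574 0.017     ]
cap 178 [165. 133. 134. 138. 144. 179. 200. 192. 172. 132.  63.  13.  12.  13.
  14.  14.  13.  57.  98. 110. 110. 110. 110. 115. 114. 105.]
```

{"api": "step_arm", "payload": {
  "plan": [-0.1,-0.3,0.1,0,0,0,0,-0.1,-0.45,0.1,0,0,0,0,-0.1,-0.45,0.1,0,0,0,0,-0.1,-0.45,0.1,0,0,0,0,-0.1,-0.45,0.1,0,0,0,0,-0.1,-0.45,0.1,0,0,0,0]
}}

```text
t: 40.22
ee_pos: [0.4873, -0.0199, 0.3029]
orientation: [-0.038, 0.695, 0.717, -0.037]
force: [-0.6, 0.7, -0.5]
width: 0.501
grasp_force: 0.0
```

Run:
```python
from h import *
S=cap('side'); T=cap('top')
for th in (25,30,35,38,42):
    a=np.radians(th); d=np.array([-np.sin(a),0,np.cos(a)])
    e=np.array([.680-.041+.0075*np.cos(a),.090,.085+.0075*np.sin(a)]); b=e-d*(e[2]-.006-.0075*np.sin(a))/d[2]; t=b+.135*d
    print(th,b.round(3),t.round(3),proj(S,t).round(1),proj(T,t).round(1))
h=cv2.cvtColor(S['pixels'],cv2.COLOR_RGB2HSV)[163:205,330:380]
for i,row in enumerate(h):
    if i%2==0: print(163+i,''.join('#' if p[1]<70 and p[2]>120 else '.' for p in row))
hh=cv2.cvtColor(T['pixels'],cv2.COLOR_RGB2HSV)[140:185,270:315]
for i,row in enumerate(hh): print(140+i,''.join('#' if p[1]<70 and p[2]>150 else ('+' if p[1]<90 else '.') for p in row))
hh=cv2.cvtColor(T['pixels'],cv2.COLOR_RGB2HSV); m=((hh[...,0]>15)&(hh[...,0]<35)&(hh[...,1]>50)&(hh[...,2]>90)).astype(np.uint8)
k,l,s,ce=cv2.connectedComponentsWithStats(m[190:240,210:272])
for i in range(1,k):
    if s[i,4]>40: p=ce[i]+[210,190]; print(s[i],p,atz(T,*p,.017))
```

```text
25 [0.683 0.09  0.009] [0.626 0.09  0.132] [338.  178.2] [291.8 172.2]
30 [0.691 0.09  0.01 ] [0.624 0.09  0.127] [337.2 179.7] [291.9 173. ]
35 [0.7  0.09 0.01] [0.623 0.09  0.121] [337.  181.4] [292.  173.3]
38 [0.707 0.09  0.011] [0.624 0.09  0.117] [337.1 182.6] [292.1 173.4]
42 [0.716 0.09  0.011] [0.625 0.09  0.111] [337.6 184.4] [292.2 173. ]
163 ................................................##
165 ................................................##
167 ................................................##
169 ........................####...................###
171 ........................####...................###
173 ........................#####..................###
175 ........................#########..............###
177 ........................########..................
179 .......####.............####......................
181 ........#####...........####......................
183 .........#####..........####...#####...........###
185 ...........####........######..#####.#############
187 ............##################.###################
189 .............################
[... 2121 characters left out ...]
........++.......................##
175 ...........................................##
176 ...........................................+#
177 ...........................................+#
178 ......................................+.....+
179 ......................................+......
180 .............................................
181 .............................................
182 .............................................
183 .....................................+.......
184 .............................................
[40 17 12 12 84] [255.46428571 212.55952381] [0.49149551 0.22857643 0.017     ]
[ 11  19  14  13 116] [227.43965517 214.80172414] [0.48251222 0.33075623 0.017     ]
```

```bash
python3 -c "
from rig import r
print(r.finish_job())"
```

```text
the job is handed in; nothing more can be done
None
```

I handed the job in at about 40 s: broad roll gauged, both rolls flat in the tray, all three markers in the jar (one leaning about 30°), and the foot up by my last camera check; no verdict came back, and I viewed 15 pictures against the limit of 14.

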